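# Fetch the dreidel from behind the display

## Task

Clear the jar, the candle carton and the candlestick off their coasters and stand all three together on the enamel tray, then fetch the dreidel from behind them and lay it on the middle of the red saucer while they wait there. After that, put each of the three back upright in the middle of the very coaster it came from; drop nothing, knock nothing over, and leave the menorah where it is.

Things in the scene. Friction and masses are not known exactly. Their poses are not given: they have to be found in the camera images.
- jar: Frosted pale-green glass jar with a steel screw lid (screwed tight), a plain upright cylinder 52 mm across and 107 mm tall (lid: the top 23 mm), about 0.22 kg. Origin at the centre of its underside, z up. Starts centred on one of the coasters.
- carton: Closed upright candle carton, tan card with a navy band, square 46 x 46 mm, 107 mm tall, about 0.15 kg, stiff. Origin at the centre of its underside, z up, x and y square to its sides. Starts centred on one of the coasters.
- candlestick: Steel candlestick holding a fixed cream candle: round base 58 mm across and 10 mm high, socket 32 mm across up to 32 mm, candle 24 mm across from 32 to 105 mm above the underside; about 0.25 kg. May be gripped by the candle. Origin at the centre of its underside, z up. Starts centred on one of the coasters.
- dreidel: Plywood dreidel (spinning top) lying on its side on the display board behind the row of upright things (farther from the robot): a 34 mm cube with a 20 mm long, 9 mm thick stem out of its +x face and a 17 mm long conical tip out of its -x face, about 0.03 kg. Origin at the centre of the cube (17 mm above what it lies on); x along the stem, lying roughly along world y; grip it across the two cube faces that look along its own y.
- coaster_cork: Round flat cork-brown coaster, 72 mm across, 3 mm thick, fixed on a dark wooden display board (200 x 300 mm, 12 mm thick) on the sill; origin at the centre of its underside (12 mm above the sill), z up. One of the three upright things stands centred on it at the start; which one changes from start to start, so note it before clearing. The three coasters stand in a row about 88 mm apart, roughly along world y.
- coaster_blue: Round flat blue coaster, 72 mm across, 3 mm thick, fixed on a dark wooden display board (200 x 300 mm, 12 mm thick) on the sill; origin at the centre of its underside (12 mm above the sill), z up. One of the three upright things stands centred on it at the start; which one changes from start to start, so note it before clearing. The three coasters stand in a row about 88 mm apart, roughly along world y.
- coaster_green: Round flat green coaster, 72 mm across, 3 mm thick, fixed on a dark wooden display board (200 x 300 mm, 12 mm thick) on the sill; origin at the centre of its underside (12 mm above the sill), z up. One of the three upright things stands centred on it at the start; which one changes from start to start, so note it before clearing. The three coasters stand in a row about 88 mm apart, roughly along world y.
- tray: White enamel tray with a navy rim, fixed, 260 mm (its x) by 160 mm (its y), walls 4 mm thick and 16 mm high overall with the rim at 18 mm, inner floor 4 mm above the sill; on the left or the right of the display board. Origin at the centre of its underside, z up; its long side runs roughly along world x.
- saucer: Flat round red enamel saucer, 110 mm across, 6 mm thick, no raised rim, fixed; on the other side of the display board from the tray. Origin at the centre of its underside, z up.
- menorah: Geometric steel menorah, bystander: base 50 x 176 mm (its x, y), 146 mm tall, 0.9 kg, loose. Stands at the outer side of the tray or of the saucer, its long side roughly along world x; a potted plant (86 mm across, 115 mm tall) stands likewise on the opposite side. Origin at the centre of its underside.

How it is judged (in metres and radians):
On the way, in this order (a step that is already met when the one before it is completed fails the run):
1. the jar, the carton and the candlestick all stand upright on the tray, the dreidel still where it was (x of jar in the frame of tray between -0.104 and 0.104 m and y of jar in the frame of tray between -0.056 and 0.056 m and z of each of jar, carton, candlestick in the frame of tray below 0.012 m and angle between each of jar, carton, candlestick's own z axis and vertical below 0.12 rad and x of carton in the frame of tray between -0.104 and 0.104 m and y of carton in the frame of tray between -0.056 and 0.056 m and x of candlestick in the frame of tray between -0.104 and 0.104 m and y of candlestick in the frame of tray between -0.056 and 0.056 m and distance of dreidel from where it was at the start of the episode below 0.03 m), for 0.2 s.
2. the dreidel lies on the middle of the saucer, the other three still on the tray (x of jar in the frame of tray between -0.104 and 0.104 m and y of jar in the frame of tray between -0.056 and 0.056 m and z of each of jar, carton, candlestick in the frame of tray below 0.012 m and angle between each of jar, carton, candlestick's own z axis and vertical below 0.12 rad and x of carton in the frame of tray between -0.104 and 0.104 m and y of carton in the frame of tray between -0.056 and 0.056 m and x of candlestick in the frame of tray between -0.104 and 0.104 m and y of candlestick in the frame of tray between -0.056 and 0.056 m and horizontal distance between dreidel and saucer below 0.015 m and z of dreidel in the frame of saucer below 0.03 m), for 0.2 s.
At the end, for the whole second after the job is handed in: The dreidel lies on the saucer, its cube's centre within 15 mm of the saucer's centre; the jar, the carton and the candlestick each stand upright within 15 mm of where they stood at the start (each on its own first coaster); all are released and at rest (horizontal distance between dreidel and saucer below 0.015 m and z of dreidel in the frame of saucer below 0.03 m and linear speed of each of dreidel, jar, carton, candlestick below 0.02 m/s and angular speed of each of dreidel, jar, carton, candlestick below 0.2 rad/s and distance of each of jar, carton, candlestick from where it was at the start of the episode below 0.015 m and angle between each of jar, carton, candlestick's own z axis and vertical below 0.12 rad); the robot touches nothing.
It fails at once if the jar, the carton or the candlestick is knocked over (angle between any of jar, carton, candlestick's own z axis and vertical above 0.6 rad).
It fails at once if one of the four things is dropped (falls freely, faster than 0.6 m/s) ((linear speed of jar above 0.6 m/s and contact force between jar and the fingers below 0.05 N) or (linear speed of carton above 0.6 m/s and contact force between carton and the fingers below 0.05 N) or (linear speed of candlestick above 0.6 m/s and contact force between candlestick and the fingers below 0.05 N) or (linear speed of dreidel above 0.6 m/s and contact force between dreidel and the fingers below 0.05 N)).
It fails at once if the menorah is moved by more than 25 mm (distance of menorah from where it was at the start of the episode above 0.025 m).
It also fails if it takes over 144 s, if anything falls off the work surface, if the arm or the gripper's body presses on something with over 40 N, if the wrist force passes 120 N, or if a joint passes its speed limit or range.

## Robot

A 6-joint arm with a two-finger parallel gripper is mounted at the origin on the work surface. World frame = base frame: x ahead of the robot, y to its left, z up, the work surface at z = 0. Lengths are in mm, angles in rad, forces in N, time in s.
With the tool pointing down it reaches from about 350 to 975 mm from the base axis. Payload 7.1 kg.
Tool frame: the origin (TCP) lies between the finger pads; the fingertips stand 19 mm ahead of it and the grasp point (between the pads) is the TCP; y points along the fingers, z is the direction in which the jaws open and shut, and the axes are right-handed (so a half turn about y gives the same grasp; the last joint's range is limited). The gripper opens to 88 mm and grips with 3 to 60 N. Pads are 20 mm wide; open, the fingers measure 115 mm over their backs; the gripper's body (75 mm by 178 mm) begins 61 mm behind the grasp point.
Start: joints at [-1.179, 0.423, 1.63, -0, 1.089, -0.019], TCP at [249.605, -572.977, 241.675] pointing down, gripper open.
Joint ranges: [-3, 3], [-0.9, 2.11], [0.09, 2.58], [-1.31, 4.45], [0.11, 2.69], [-2.54, 2.54]. Speed limits (rad/s): [2.39, 2.39, 3.01, 3.14, 3.14, 3.14].

## Interface

Orientations are given as a rotation vector (axis times angle).
In Python, from workcell import ctrl gives the robot as it stands.
- The arm moves only by the tool servo_tool, never from a script. Its argument "moves" is text: rows parted by semicolons, each of 6 numbers parted by spaces: the shift along the world's x, y, z in m, then the turn, a rotation vector about the world's x, y, z in degrees. A call has 1 to 8 rows; each row is the pose to reach, as a shift and turn from the pose commanded when the call began; what a row does not reach only later rows make up. A row lasts 1/8 s, in which the tool goes at most 62.5 mm and 10.7 degrees, less where a joint would pass 70% of its speed; a pose out of reach is approached as far as the arm can. A call with a gripper value outside its range is refused whole. "hand" is the closure in counts, from 0 (fully open) to 255 (shut), set as the call begins (left out, the last holds). The fingers move at their own pace and stop on an object; the grip force is fixed at half the most. Time passes only in rows, so rows that repeat a pose let the fingers close. It gives the time, the measured TCP pose, the force and the opening at its end, in the units of the state.
- ctrl.get_obs(): the state, without advancing time (a new reading comes with each control period).
- ctrl.get_image(name): name is "scene" or "top"; returns a dict with "pixels" (420x560x3 uint8, red, green, blue), "depth" (420x560 float32, mm along the optical axis (not along the pixel's ray), 0 where there is no reading), "vertical_fov" (degrees; the focal length in pixels is half the picture's height over the tangent of half this angle, whatever the lens; pixels are square), "cx", "cy" (the principal point, pixels), "xyz" and "attitude" of the camera in the world. Camera axes: x right, y up, looking along -z (the intrinsics and any distortion apply to the point x, -y, -z); pixel columns grow to the right and rows downward; lengths in mm; the calibration is good to about 2 mm. A picture is of the moment at which its call begins.
- ctrl.close_job(): hands the job in, once; it reports no verdict.
The state is a dict: "t": time; "qpos": joint angles; "qvel": joint speeds; "joint_torque": joint torques, N m; "ee_pos": TCP position; "orientation": TCP orientation; "ft_force": force on the tool from outside, world axes, zero at the start; "moment": the same for the moment, N m; "width": finger opening in mm.
Only numpy, scipy, OpenCV 4.12 (cv2) and the standard library are available. Lean on these libraries where they do the work, as an engineer would, in place of code of your own. Each camera call takes 0.05 s, during which the arm holds its last target.

## Working session

There is one attempt and no reset: what is moved stays moved. The work goes in short steps, Python scripts to look and compute and a tool call to move; the robot and the scene stay as the last step left them, time stands still between calls to the robot, and variables do not carry over. Pictures are saved under pics/ and viewed, and the job is handed in when it is done.

Besides the shell and the picture viewer there is one more tool, called in YAML: its name, and indented under it one key for each argument. servo_tool: Moves the arm, as the interface text tells. Its arguments: {"type":"object","properties":{"moves":{"type":"string"},"hand":{"type":"number"}},"required":["moves"]}

```bash
ls; mkdir -p pics; python3 - <<'E'
from workcell import ctrl
import cv2,numpy as np
print(ctrl.get_obs())
for n in ("scene","top"):
    i=ctrl.get_image(n)
    cv2.imwrite(f"pics/{n}0.png",i["pixels"][:,:,::-1])
    np.savez(f"{n}0.npz",**i)
    print({k:v for k,v in i.items() if k not in("pixels","depth")}, (i["depth"]>0).mean())
E
```

```text
pics
{'t': 0.0, 'qpos': array([-1.17903883e+00,  4.23843501e-01,  1.63069157e+00, -2.71194739e-05,
        1.08859996e+00, -1.90059405e-02]), 'qvel': array([ 7.01495432e-05,  4.61556835e-04,  4.71336890e-04,  6.82059628e-04,
        7.10654550e-05, -7.40208076e-04]), 'joint_torque': array([-2.39360110e-03, -5.44629693e+01, -2.73677033e+01,  6.43495610e-02,
        2.27836613e-02, -1.04114670e-04]), 'ee_pos': array([ 249.37911605, -572.51272617,  240.89939975]), 'orientation': array([-0.4160022 ,  1.99691084, -1.99383066]), 'ft_force': array([-0.24087948,  0.94682976, -0.71655418]), 'moment': array([0.02658672, 0.00565035, 0.00979766]), 'width': 87.9467122159482}
{'vertical_fov': 54.320123188236344, 'cx': 274.8864296918573, 'cy': 211.09074454399408, 'xyz': array([1308.5485692 ,  474.22042092,  802.51348724]), 'attitude': array([0.52911868, 0.9202688 , 1.96942872])} 0.9960544217687075
{'vertical_fov': 51.806780187522705, 'cx': 276.8837313652321, 'cy': 203.62934008987423, 'xyz': array([ 317.21411059,   -7.15789015, 1143.75404781]), 'attitude': array([ 0.16486014, -0.15911236, -1.48343002])} 0.9960969387755102
```

View pics/scene0.png

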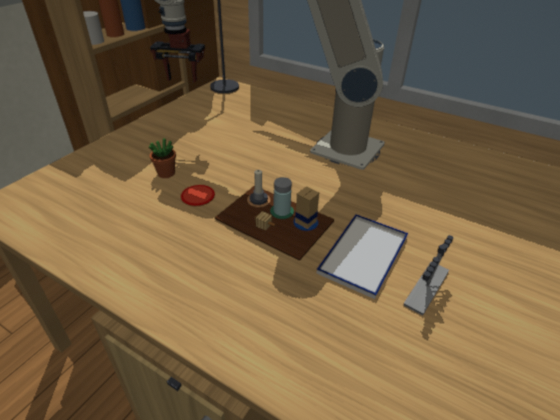

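View pics/top0.png

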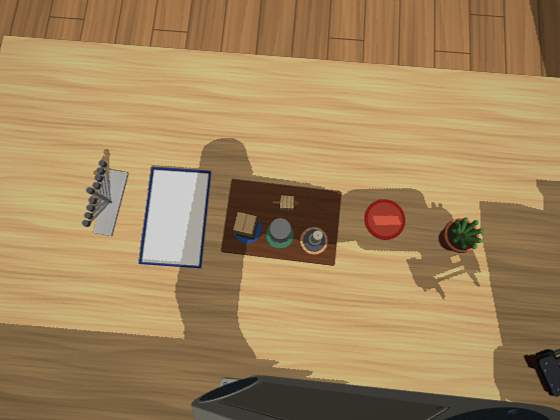

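The scene picture and the top picture both show the row. In the top view the carton is on the blue coaster (246,224), the jar on green (280,232) and the candlestick on cork (314,240). The dreidel is at (287,202), the tray at (175,217), the saucer at (385,220), and the menorah is outside the tray at (105,200). Next I'll get world coordinates.

```bash
cat > h.py <<'E'
import numpy as np,cv2
from scipy.spatial.transform import Rotation as R
def cloud(i):
    d=np.asarray(i["depth"],float);h,w=d.shape
    f=h/2/np.tan(np.radians(float(i["vertical_fov"]))/2)
    v,u=np.mgrid[:h,:w]
    x=(u-i["cx"])/f*d; y=-(v-i["cy"])/f*d
    P=np.stack([x,y,-d],-1)@R.from_rotvec(i["attitude"]).as_matrix().T+i["xyz"]
    P[d<=0]=np.nan
    return P
def grab(n,tag):
    from workcell import ctrl
    i=ctrl.get_image(n); cv2.imwrite(f"pics/{n}{tag}.png",i["pixels"][:,:,::-1]); np.savez(f"{n}{tag}.npz",**i); return i
def masks(i,P):
    hsv=cv2.cvtColor(np.ascontiguousarray(i["pixels"]),cv2.COLOR_RGB2HSV)
    return hsv
E
python3 - <<'E'
from h import *
np.set_printoptions(precision=1,suppress=True)
for n in("top","scene"):
    i=dict(np.load(f"{n}0.npz"));P=cloud(i)
    H=cv2.cvtColor(i["pixels"],cv2.COLOR_RGB2HSV)
    pts={"top":dict(jar=(280,227),carton=(244,219),candle=(317,235),dre=(287,202),tray=(175,217),sauc=(385,220),board=(260,245),t1=(360,260),t2=(130,300),t3=(400,150),plant=(460,235)),
     "scene":dict(jar=(283,182),carton=(308,194),candle=(258,173),dre=(264,219),tray=(365,255),sauc=(198,194),board=(290,235),t1=(210,250),t2=(250,300),t3=(450,350),men=(428,290))}[n]
    for k,(u,v) in pts.items(): print(n,k,P[v,u],i["pixels"][v,u])
    ok=(P[...,0]>300)&(P[...,0]<800)&(abs(P[...,1])<450)
    red=ok&((H[...,0]<6)|(H[...,0]>174))&(H[...,1]>190)&(H[...,2]>100)&(P[...,2]<25)&(P[...,2]>-15)
    q=P[red]; q=q[(q[:,1]<-50)]
    print("saucer",len(q),np.median(q,0),(q.max(0)+q.min(0))/2,q.max(0)-q.min(0))
E
```

```text
top jar [476.7  -6.5 122.9] [104 103 102]
top carton [489.2  81.  121.5] [144 118  81]
top candle [465.2 -96.  120. ] [120 115 100]
top dre [555.9 -19.4  44.7] [138 115  78]
top tray [498.8 274.7   7.2] [205 204 205]
top sauc [ 536.2 -283.8    8.9] [205  88  64]
top board [441.9  41.8  15.4] [104  62  37]
top t1 [ 425.4 -223.1    1.7] [206 171 116]
top t2 [274.9 362.9   2.9] [199 159 108]
top t3 [ 740.2 -322.9   -3.7] [189 151 103]
top plant [ 499.6 -452.5   82. ] [53 33 23]
saucer 354 [ 534.9 -280.2    6.6] [ 539.8 -283.3    6.4] [105.7 106.9  12. ]
scene jar [477.6  -3.8 121.8] [78 78 77]
scene carton [485.6  81.9 118.9] [104  84  53]
scene candle [472.5 -93.3 116.8] [118 114  98]
scene dre [566.9 -11.   43.2] [102  85  54]
scene tray [502.2 276.7   0.1] [178 180 180]
scene sauc [ 539.6 -282.4    3.7] [179  67  48]
scene board [551.4  67.2   8.2] [48 28 13]
scene t1 [713.8 -93.6  -2. ] [176 143  93]
scene t2 [795.5  96.6  -3.3] [167 135  88]
scene t3 [671.1 546.8  -4.3] [156 126  82]
scene men [540.9 458.    9.6] [78 79 78]
saucer 369 [ 546.3 -284.2    3.6] [ 539.1 -286.7    3.5] [100.4 101.1   9.8]
```

```bash
cat > meas.py <<'E'
from h import *
import sys
np.set_printoptions(precision=1,suppress=True)
def rect(q):
    (c,s,a)=cv2.minAreaRect(q[:,:2].astype(np.float32)); return np.array(c),np.array(s),a
if __name__=="__main__":
  tag=sys.argv[1]
  for n in("top","scene"):
    i=dict(np.load(f"{n}{tag}.npz"));P=cloud(i);H=cv2.cvtColor(i["pixels"],cv2.COLOR_RGB2HSV)
    X,Y,Z=P[...,0],P[...,1],P[...,2]
    near=(X>250)&(X<800)&(abs(Y)<600)
    tb=near&(abs(Z)<12)&(H[...,0]>10)&(H[...,0]<22)&(H[...,1]>80)&(H[...,2]>130)
    q=P[tb];A=np.c_[q[:,:2],np.ones(len(q))];c=np.linalg.lstsq(A,q[:,2],rcond=None)[0]
    print(n,"plane",c[:2]*1000,c[2], "rms",np.std(q[:,2]-A@c))
    Zc=Z-(X*c[0]+Y*c[1]+c[2])
    Q=np.stack([X,Y,Zc],-1)
    row=(X>400)&(X<530)
    for k,lo,hi,zl in(("carton",50,130,100),("jar",-45,40,100),("candle",-130,-60,95)):
        q=Q[row&(Y>lo)&(Y<hi)&(Zc>zl)]
        top=np.percentile(q[:,2],90); t=q[q[:,2]>top-5]
        (cc,r)=cv2.minEnclosingCircle(t[:,:2].astype(np.float32))
        print(k,len(t),"top",top,"med",np.median(t[:,:2],0),"mean",t[:,:2].mean(0),"circ",np.array(cc),r,"rect",*rect(t))
    q=Q[(X>530)&(X<600)&(abs(Y)<60)&(Zc>20)&(Zc<70)]
    top=np.percentile(q[:,2],80);t=q[q[:,2]>top-4]
    print("dre",len(t),top,t.mean(0),rect(t),"all",rect(q))
    navy=near&(Y>150)&(Y<420)&(H[...,0]>100)&(H[...,0]<130)&(H[...,1]>100)&(Zc<30)
    q=Q[navy];print("tray",len(q),np.median(q[:,2]),rect(q))
    tf=near&(Y>180)&(Y<370)&(H[...,1]<40)&(H[...,2]>120)&(X>370)&(X<630)&(Zc<30);q=Q[tf];print("trayfloor",len(q),np.percentile(q[:,2],[10,50,90]),rect(q))
    red=near&((H[...,0]<8)|(H[...,0]>172))&(H[...,1]>150)&(H[...,2]>90)&(Zc<25)&(Y<-200)&(Y>-360)
    q=Q[red];print("saucer",len(q),np.median(q[:,2]),cv2.minEnclosingCircle(q[:,:2].astype(np.float32)),q[:,:2].mean(0))
    bd=near&(abs(Y)<180)&(H[...,2]<130)&(Zc>5)&(Zc<17)&(X>380)&(X<620);q=Q[bd];print("board",len(q),np.median(q[:,2]),rect(q))
    for k,m in(("blue",(H[...,0]>98)&(H[...,0]<125)&(H[...,1]>120)&(Y<140)),("green",(H[...,0]>50)&(H[...,0]<95)&(H[...,1]>70)),("cork",(H[...,0]<25)&(H[...,1]<150)&(Y<-50))):
        q=Q[near&m&(abs(Y)<150)&(Zc>8)&(Zc<22)&(X<520)]
        if len(q)>20: print(k,len(q),np.median(q[:,2]),cv2.minEnclosingCircle(q[:,:2].astype(np.float32)))
    m=near&(Y>370)&(Y<520)&(Zc>20)&(X>400)&(X<650);q=Q[m];print("men",q.min(0),q.max(0))
    m=near&(Y<-380)&(Y>-520)&(Zc>20)&(X>400)&(X<650);q=Q[m];print("plant",q.min(0),q.max(0))
E
python3 meas.py 0
```

```text
top plane [-0.3 -0.2] 0.8679794982767005 rms 2.198628940102683
carton 351 top 124.20704571148977 med [480.4  80.5] mean [480.4  80.4] circ [480.9  80.3] 30.813011169433594 rect [480.5  80.4] [46.3 45.3] 81.23733520507812
jar 324 top 124.382876606894 med [473.7  -5.9] mean [473.9  -5.8] circ [473.6  -5.8] 25.626422882080078 rect [474.4  -5.6] [49.6 49.5] 48.29130935668945
candle 69 top 121.93167107821098 med [465.2 -95.7] mean [465.3 -95.7] circ [466.3 -95.6] 11.68332290649414 rect [465.4 -95.6] [21.9 21.4] 78.2034912109375
dre 156 47.10468704895811 [556.1 -17.5  46.3] (array([556.7, -17.7]), array([35.5, 33.9]), 88.64854431152344) all (array([556.8, -14.7]), array([68.3, 34.7]), 89.7724380493164)
tray 537 17.79228916639277 (array([500.4, 272.1]), array([261.5, 161.5]), 0.7530746459960938)
trayfloor 5172 [1.2 4.1 6.9] (array([498.9, 273.8]), array([257.7, 154.5]), 0.05194713547825813)
saucer 1280 6.100175677754463 ((540.5789184570312, -283.9018249511719), 55.67932891845703) [ 539.4 -282.8]
board 6471 11.9873571847078 (array([502.3,  -1.9]), array([231. , 320.5]), 0.6177747249603271)
b
[... 1131 characters left out ...]
ray([264.1, 159.9]), 0.7095447778701782)
trayfloor 3255 [2.  4.  5.9] (array([493.3, 271.8]), array([241.2, 149.7]), 0.6347123384475708)
saucer 534 6.221428351657808 ((538.0195922851562, -283.9038391113281), 59.82112121582031) [ 542.8 -282.9]
board 3339 11.997862180845045 (array([515., -10.]), array([302. , 204.3]), 88.01966094970703)
blue 74 14.828138584246203 ((485.9110412597656, 81.71675872802734), 34.409847259521484)
green 107 15.33523018235443 ((476.66534423828125, -5.2878193855285645), 36.11820983886719)
cork 133 15.132534985500692 ((464.2543640136719, -93.09978485107422), 62.30482482910156)
men [443.2 436.4  20.6] [611.8 465.5 147.5]
plant [ 460.7 -498.4   20.1] [ 548.2 -413.3  121. ]
```

```bash
python3 - <<'E'
from h import *
from workcell import ctrl
np.set_printoptions(precision=4,suppress=True)
o=ctrl.get_obs();print(R.from_rotvec(o["orientation"]).as_matrix());print(o['ee_pos'],o['t'])
# carton / dreidel yaw
for n in("top","scene"):
    i=dict(np.load(f"{n}0.npz"));P=cloud(i);X,Y,Z=P[...,0],P[...,1],P[...,2]
    for nm,m in(("carton",(X>440)&(X<530)&(Y>45)&(Y<115)&(Z>108)),("dre",(X>525)&(X<600)&(Y>-70)&(Y<40)&(Z>38)&(Z<60)),("stem",(X>525)&(X<600)&(Y>-80)&(Y<60)&(Z>22)&(Z<60))):
        q=P[m][:,:2].astype(np.float32);c,s,a=cv2.minAreaRect(q);print(n,nm,len(q),c,s,a)
    q=P[(X>525)&(X<600)&(Y>-80)&(Y<60)&(Z>22)&(Z<60)]
    print("y ext",q[:,1].min(),q[:,1].max(), q[q[:,1].argmax()],q[q[:,1].argmin()])
i=dict(np.load("top0.npz"));cv2.imwrite("pics/topz.png",cv2.resize(i["pixels"][170:275,215:345,::-1],None,fx=6,fy=5.7,interpolation=cv2.INTER_CUBIC))
E
```

```text
[[-0.9168 -0.0005  0.3993]
 [-0.3993  0.0013 -0.9168]
 [-0.     -1.     -0.0014]]
[ 249.417  -572.5484  240.988 ] 0.1
top carton 384 (480.7054138183594, 80.25850677490234) (46.39129638671875, 46.51556396484375) 81.57569122314453
top dre 198 (556.7822875976562, -22.963693618774414) (45.583221435546875, 34.56636047363281) 89.7724380493164
top stem 252 (556.763916015625, -14.65439224243164) (68.31892395019531, 34.6689338684082) 89.7724380493164
y ext -48.81029759075619 19.52162716409582 [552.6618  19.5216  32.4801] [555.8022 -48.8103  31.4566]
scene carton 231 (484.828857421875, 79.52406311035156) (47.824249267578125, 50.35602951049805) 78.66368865966797
scene dre 115 (560.4662475585938, -21.039831161499023) (39.63340759277344, 38.793365478515625) 0.5876255035400391
scene stem 208 (563.5357055664062, -16.234344482421875) (60.050045013427734, 42.00068664550781) 63.700565338134766
y ext -48.94443111278002 17.308583156636132 [557.9724  17.3086  23.4704] [561.9542 -48.9444  33.5357]
```

View pics/topz.png

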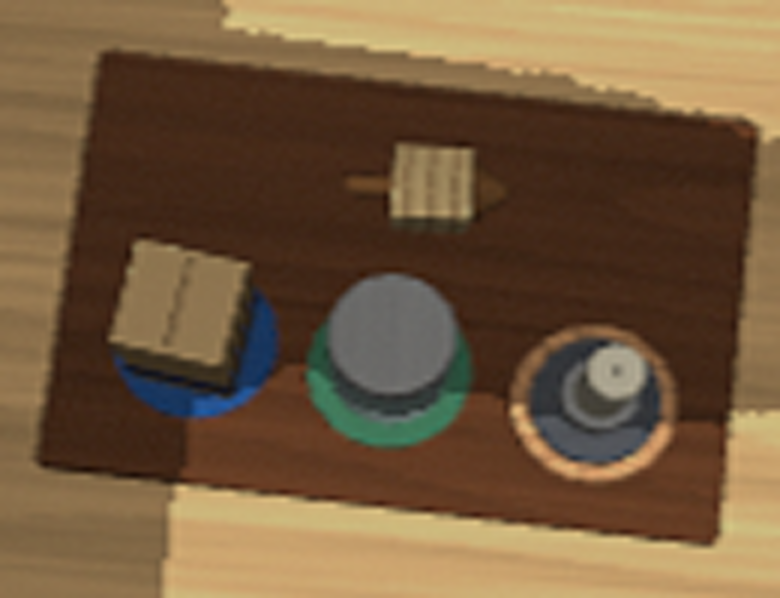

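servo_tool:
  moves: "0.010 0.030 0 0 0 5;0.030 0.085 0 0 0 15;0.050 0.140 0 0 0 25;0.070 0.195 0 0 0 35;0.090 0.250 0 0 0 45;0.110 0.305 0 0 0 52;0.130 0.360 0 0 0 57;0.150 0.415 0 0 0 57"
  hand: 0

```text
t: 1.1
ee_pos: [399.8, -156.2, 241.7]
orientation: [-1.127, 1.329, -1.329]
ft_force: [0.7, -0.0, 0.7]
width: 87.6
```

servo_tool:
  moves: "0.018 0.052 0 0 0 0;0.036 0.104 0 0 0 0;0.054 0.156 0 0 0 0;0.070 0.205 0 0 0 0;0.082 0.236 0 0 0 0;0.082 0.236 0 0 0 0;0.082 0.236 -0.040 0 0 0;0.082 0.236 -0.040 0 0 0"

```text
t: 2.1
ee_pos: [479.1, 76.9, 199.6]
orientation: [-1.132, 1.334, -1.329]
ft_force: [0.0, 0.0, 0.8]
width: 87.9
```

```bash
python3 - <<'E'
from h import *
from workcell import ctrl
np.set_printoptions(precision=4,suppress=True)
o=ctrl.get_obs();M=R.from_rotvec(o["orientation"]).as_matrix();print(M,np.degrees(np.arctan2(M[1,2],M[0,2])));print(o['ee_pos'],o['t'],o['qpos'])
grab("scene","1");grab("top","1")
E
```

```text
[[-0.165  -0.0062  0.9863]
 [-0.9863 -0.001  -0.165 ]
 [ 0.002  -1.     -0.0059]] -9.4977268256381
[479.0809  76.8789 199.5851] 2.1 [ 0.1347  0.2813  1.9633 -0.0003  0.9032  0.3006]
```

View pics/scene1.png

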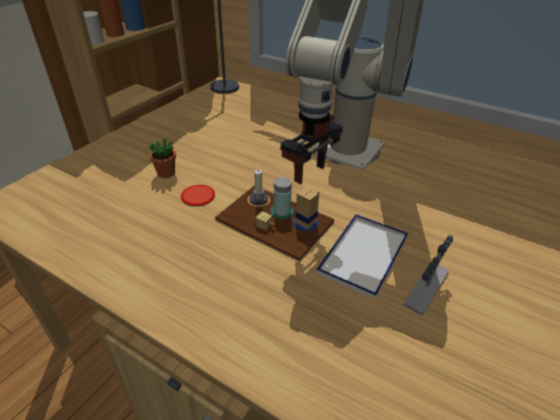

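View pics/top1.png

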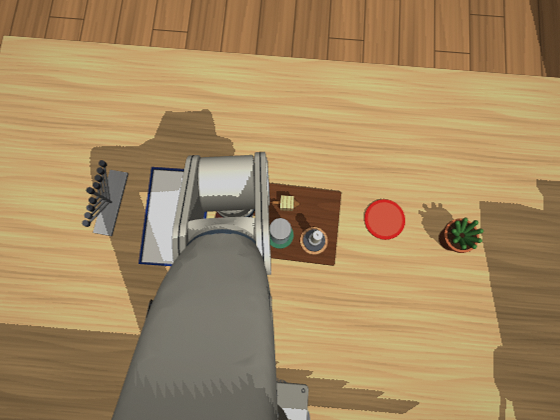

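The scene picture shows the open gripper at about (310,150), above the carton at (307,205). The top view is blocked by the arm. Now the descent.

servo_tool:
  moves: "0.0 0.0 -0.030 0 0 0;0.0 0.0 -0.065 0 0 0;0.0 0.0 -0.095 0 0 0;0.0 0.0 -0.115 0 0 0;0.0 0.0 -0.121 0 0 0;0 0 -0.121 0 0 0;0 0 -0.121 0 0 0"

```text
t: 3.08
ee_pos: [482.5, 78.0, 81.8]
orientation: [-1.125, 1.329, -1.331]
ft_force: [-1.2, -0.2, 0.0]
width: 88.3
```

servo_tool:
  moves: "0 0 0 0 0 0;0 0 0 0 0 0;0 0 0 0 0 0;0 0 0 0 0 0;0 0 0 0 0 0;0 0 0 0 0 0;0 0 0 0 0 0;0 0 0 0 0 0"
  hand: 255

```text
t: 4.08
ee_pos: [481.5, 78.0, 80.6]
orientation: [-1.127, 1.33, -1.33]
ft_force: [-0.6, 0.6, 1.2]
width: 46.0
```

servo_tool:
  moves: "0 0 0.015 0 0 0;0 0 0.040 0 0 0;0 0.010 0.060 0 0 0;0.018 0.040 0.065 0 0 0;0.040 0.082 0.065 0 0 0;0.062 0.126 0.065 0 0 0;0.082 0.168 0.065 0 0 0;0.098 0.202 0.065 0 0 0"

```text
t: 5.08
ee_pos: [580.4, 281.8, 146.7]
orientation: [-1.126, 1.329, -1.329]
ft_force: [-0.2, -0.1, -1.1]
width: 46.0
```

servo_tool:
  moves: "0.008 0.016 0 0 0 0;0.010 0.020 0 0 0 0;0.010 0.020 -0.020 0 0 0;0.010 0.020 -0.045 0 0 0;0.010 0.020 -0.060 0 0 0;0.010 0.020 -0.070 0 0 0;0.010 0.020 -0.0735 0 0 0;0.010 0.020 -0.0735 0 0 0"

```text
t: 6.08
ee_pos: [589.8, 300.0, 72.4]
orientation: [-1.126, 1.33, -1.33]
ft_force: [-0.5, -0.2, -2.2]
width: 46.5
```

servo_tool:
  moves: "0 0 -0.0015 0 0 0;0 0 -0.0025 0 0 0;0 0 -0.0025 0 0 0"

```text
t: 6.45
ee_pos: [589.6, 300.1, 69.8]
orientation: [-1.126, 1.33, -1.33]
ft_force: [0.1, 0.3, -2.3]
width: 46.0
```

servo_tool:
  moves: "0 0 -0.001 0 0 0;0 0 -0.001 0 0 0"

```text
t: 6.7
ee_pos: [589.8, 300.2, 69.7]
orientation: [-1.126, 1.33, -1.33]
ft_force: [-2.5, -0.6, 6.4]
width: 45.9
```

Contact at 69.7, as expected. I'll release the carton and rise.

servo_tool:
  moves: "0 0 0 0 0 0;0 0 0 0 0 0;0 0 0 0 0 0;0 0 0 0 0 0;0 0 0.020 0 0 0;0 0 0.060 0 0 0;0 0 0.100 0 0 0;0 0 0.120 0 0 0"
  hand: 30

```text
t: 7.7
ee_pos: [590.8, 300.6, 192.4]
orientation: [-1.122, 1.328, -1.33]
ft_force: [-0.2, 0.1, 0.2]
width: 77.4
```

servo_tool:
  moves: "-0.012 -0.030 0.01 0 0 0;-0.034 -0.088 0.01 0 0 0;-0.056 -0.146 0.01 0 0 0;-0.076 -0.204 0.01 0 0 0;-0.096 -0.256 0.01 0 0 0;-0.110 -0.294 0 0 0 0;-0.1145 -0.306 0 0 0 0;-0.1145 -0.306 0 0 0 0"
  hand: 0

```text
t: 8.7
ee_pos: [475.4, -6.2, 189.0]
orientation: [-1.125, 1.331, -1.331]
ft_force: [0.4, 0.6, -0.1]
width: 87.7
```

servo_tool:
  moves: "0.0 0.0 -0.030 0 0 0;0.0 0.0 -0.065 0 0 0;0.0 0.0 -0.095 0 0 0;0.0 0.0 -0.106 0 0 0;0.0 0.0 -0.108 0 0 0;0 0 -0.108 0 0 0;0 0 -0.108 0 0 0"

```text
t: 9.57
ee_pos: [475.8, -5.9, 81.6]
orientation: [-1.125, 1.328, -1.331]
ft_force: [-0.0, -0.3, -0.6]
width: 88.0
```

```bash
python3 -c "
from h import *
i=grab('scene','2')
cv2.imwrite('pics/scene2z.png',cv2.resize(i['pixels'][130:310,180:460,::-1],None,fx=2.8,fy=2.8))"
```

```text
(no output)
```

View pics/scene2z.png

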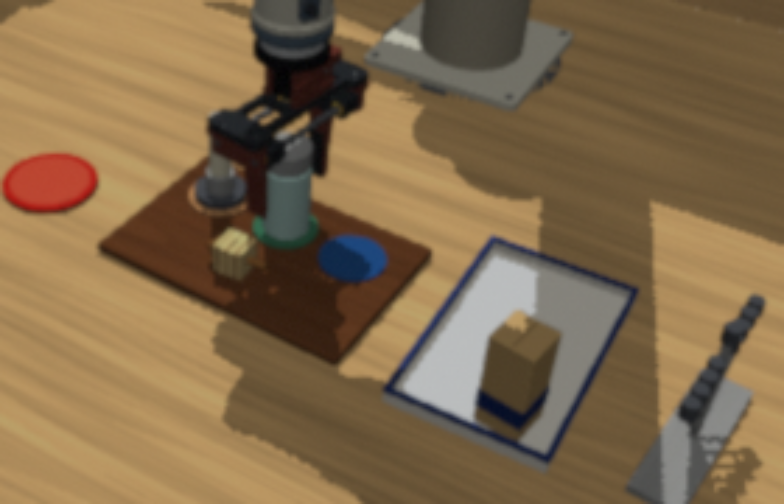

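In the zoomed scene view the carton stands on the tray (520,375 in the zoom). The jaws straddle the jar at (290,180), clear of the dreidel at (235,253). Closing.

servo_tool:
  moves: "0 0 0 0 0 0;0 0 0 0 0 0;0 0 0 0 0 0;0 0 0 0 0 0;0 0 0 0 0 0;0 0 0 0 0 0;0 0 0 0 0 0;0 0 0 0 0 0"
  hand: 255

```text
t: 10.62
ee_pos: [475.0, -6.0, 80.6]
orientation: [-1.127, 1.33, -1.33]
ft_force: [-1.4, -0.8, 0.9]
width: 51.4
```

servo_tool:
  moves: "0 0 0.015 0 0 0;0 0 0.040 0 0 0;-0.002 0.010 0.060 0 0 0;-0.010 0.045 0.065 0 0 0;-0.020 0.095 0.065 0 0 0;-0.032 0.147 0.065 0 0 0;-0.043 0.199 0.065 0 0 0;-0.053 0.247 0.065 0 0 0"

```text
t: 11.62
ee_pos: [421.7, 242.9, 146.7]
orientation: [-1.125, 1.329, -1.33]
ft_force: [0.9, -0.0, -0.8]
width: 51.5
```

servo_tool:
  moves: "-0.009 0.042 0 0 0 0;-0.012 0.058 0 0 0 0;-0.012 0.059 -0.015 0 0 0;-0.012 0.059 -0.040 0 0 0;-0.012 0.059 -0.060 0 0 0;-0.012 0.059 -0.070 0 0 0;-0.012 0.059 -0.0745 0 0 0;-0.012 0.059 -0.0755 0 0 0"

```text
t: 12.62
ee_pos: [410.3, 299.7, 70.2]
orientation: [-1.126, 1.33, -1.33]
ft_force: [0.8, -0.3, -1.9]
width: 52.1
```

servo_tool:
  moves: "0 0 -0.001 0 0 0;0 0 -0.001 0 0 0;0 0 -0.001 0 0 0"

```text
t: 13.0
ee_pos: [410.4, 300.3, 69.6]
orientation: [-1.126, 1.329, -1.33]
ft_force: [0.4, 0.5, 1.5]
width: 51.9
```

servo_tool:
  moves: "0 0 0 0 0 0;0 0 0 0 0 0;0 0 0 0 0 0;0 0 0 0 0 0;0 0 0.020 0 0 0;0 0 0.060 0 0 0;0 0 0.100 0 0 0;0 0 0.120 0 0 0"
  hand: 30

```text
t: 14.0
ee_pos: [410.7, 300.5, 191.3]
orientation: [-1.124, 1.329, -1.329]
ft_force: [0.3, -0.2, 0.2]
width: 77.1
```

```bash
python3 - <<'E'
from h import *
from workcell import ctrl
i=grab('scene','3')
cv2.imwrite('pics/scene3z.png',cv2.resize(i['pixels'][130:310,180:460,::-1],None,fx=2.8,fy=2.8))
P=cloud(i);X,Y,Z=P[...,0],P[...,1],P[...,2];Z=Z-(X*.0011+Y*.0012-2.87)
for lo,hi,z in((-130,-60,95),):
    q=P[(X>430)&(X<500)&(Y>lo)&(Y<hi)&(Z>z)&(Z<130)];print(len(q),q.mean(0))
H=cv2.cvtColor(i["pixels"],cv2.COLOR_RGB2HSV)
for k,m in(("blue",(H[...,0]>98)&(H[...,0]<125)&(H[...,1]>120)&(Y<140)&(Y>30)),("green",(H[...,0]>50)&(H[...,0]<95)&(H[...,1]>70)&(abs(Y)<50))):
    q=P[m&(Z>8)&(Z<22)&(X>400)&(X<540)];print(k,len(q),cv2.minEnclosingCircle(q[:,:2].astype(np.float32)),(q.max(0)+q.min(0))/2)
print(ctrl.get_obs()['ee_pos'])
E
```

```text
81 [473.25457266 -94.82888383 109.24074203]
blue 299 ((480.83270263671875, 77.14584350585938), 38.59157943725586) [482.43786419  79.04809505  13.67048009]
green 277 ((473.6750793457031, -6.821137428283691), 38.01437759399414) [473.29309825  -7.47506623  12.62969936]
[411.54962543 301.05956142 192.94428279]
```

View pics/scene3z.png

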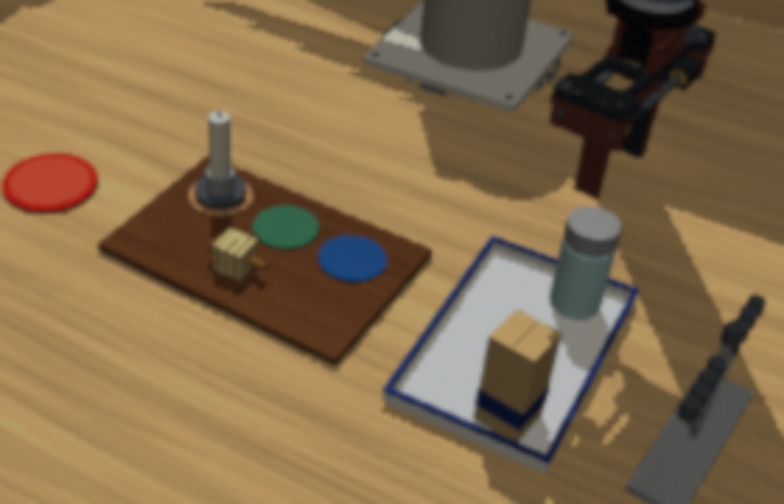

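Carton (520,375 in the zoom) and jar (585,265) both stand on the tray. The blue and green coasters are bare, and their measured centres match the grasp points within 2 mm. Candlestick next.

servo_tool:
  moves: "0.004 -0.030 0.005 0 0 0;0.012 -0.088 0.005 0 0 0;0.020 -0.146 0.005 0 0 0;0.029 -0.204 0.005 0 0 0;0.037 -0.262 0.005 0 0 0;0.046 -0.320 0.005 0 0 0;0.053 -0.370 0.005 0 0 0;0.057 -0.394 0 0 0 0"
  hand: 0

```text
t: 15.05
ee_pos: [467.3, -96.4, 188.8]
orientation: [-1.125, 1.331, -1.332]
ft_force: [0.0, 0.4, -0.0]
width: 88.1
```

servo_tool:
  moves: "0 0 0 0 0 0;0.0 0.0 -0.030 0 0 0;0.0 0.0 -0.065 0 0 0;0.0 0.0 -0.095 0 0 0;0.0 0.0 -0.105 0 0 0;0.0 0.0 -0.107 0 0 0;0 0 -0.107 0 0 0;0 0 -0.107 0 0 0"

```text
t: 16.05
ee_pos: [467.8, -94.0, 83.1]
orientation: [-1.125, 1.328, -1.331]
ft_force: [-0.9, 0.2, -0.3]
width: 88.1
```

servo_tool:
  moves: "0 0 0 0 0 0;0 0 0 0 0 0;0 0 0 0 0 0;0 0 0 0 0 0;0 0 0 0 0 0;0 0 0 0 0 0;0 0 0 0 0 0;0 0 0 0 0 0"
  hand: 255

```text
t: 17.05
ee_pos: [466.9, -93.9, 82.1]
orientation: [-1.127, 1.33, -1.33]
ft_force: [-0.2, 0.7, -1.7]
width: 23.6
```

servo_tool:
  moves: "0 0 0.015 0 0 0;0 0 0.040 0 0 0;0.001 0.010 0.060 0 0 0;0.004 0.045 0.070 0 0 0;0.009 0.095 0.070 0 0 0;0.014 0.147 0.070 0 0 0;0.020 0.199 0.070 0 0 0;0.025 0.250 0.070 0 0 0"

```text
t: 18.05
ee_pos: [492.2, 157.8, 153.1]
orientation: [-1.126, 1.329, -1.33]
ft_force: [0.6, -0.9, -3.5]
width: 23.7
```

servo_tool:
  moves: "0.004 0.045 0 0 0 0;0.007 0.075 0 0 0 0;0.008 0.085 -0.005 0 0 0;0.008 0.085 -0.030 0 0 0;0.008 0.085 -0.055 0 0 0;0.008 0.085 -0.073 0 0 0;0.008 0.085 -0.0795 0 0 0;0.008 0.085 -0.0805 0 0 0"

```text
t: 19.05
ee_pos: [500.2, 240.8, 71.6]
orientation: [-1.127, 1.33, -1.33]
ft_force: [0.0, 0.4, -3.3]
width: 23.9
```

servo_tool:
  moves: "0 0 -0.001 0 0 0;0 0 -0.001 0 0 0;0 0 -0.001 0 0 0"

```text
t: 19.42
ee_pos: [500.3, 241.2, 71.1]
orientation: [-1.126, 1.329, -1.33]
ft_force: [-0.1, 0.2, -2.9]
width: 23.7
```

servo_tool:
  moves: "0 0 -0.001 0 0 0;0 0 -0.001 0 0 0;0 0 -0.001 0 0 0"

```text
t: 19.8
ee_pos: [500.4, 241.2, 71.0]
orientation: [-1.126, 1.329, -1.33]
ft_force: [-3.0, -1.8, 9.7]
width: 23.7
```

servo_tool:
  moves: "0 0 0.0005 0 0 0;0 0 0.001 0 0 0;0 0 0.001 0 0 0;0 0 0.001 0 0 0;0 0 0.010 0 0 0;0 0 0.060 0 0 0;0 0 0.110 0 0 0;0 0 0.140 0 0 0"
  hand: 90

```text
t: 20.8
ee_pos: [500.9, 241.4, 212.8]
orientation: [-1.123, 1.328, -1.33]
ft_force: [0.0, 0.7, -0.2]
width: 57.0
```

```bash
python3 - <<'E'
from h import *
from workcell import ctrl
i=grab('scene','4')
cv2.imwrite('pics/scene4z.png',cv2.resize(i['pixels'][130:310,180:460,::-1],None,fx=2.8,fy=2.8))
P=cloud(i);X,Y,Z=P[...,0],P[...,1],P[...,2];Z=Z-(X*.0011+Y*.0012-2.87)
q=P[(X>525)&(X<600)&(Y>-70)&(Y<40)&(Z>40)&(Z<60)];print(len(q),q.mean(0),cv2.minAreaRect(q[:,:2].astype(np.float32)))
print(ctrl.get_obs()['ee_pos'])
E
```

```text
112 [561.00400052 -17.8789526   42.96789304] ((559.1480712890625, -20.360424041748047), (39.276004791259766, 36.79648208618164), 87.24961853027344)
[502.4088075  242.10796126 216.00673326]
```

View pics/scene4z.png

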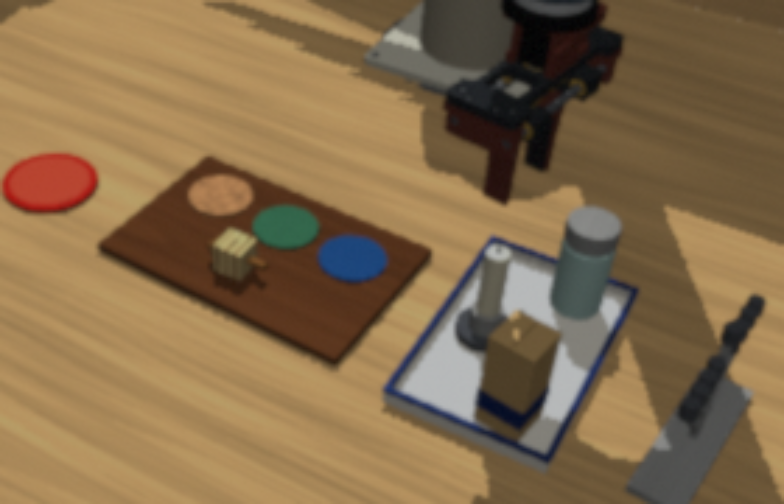

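All three stand upright on the tray: candlestick at (485,300 in the zoom), carton (520,375), jar (585,265). The dreidel is unmoved at about (557.5, -18). I'll fetch it now.

servo_tool:
  moves: "0.006 -0.026 0 0 0 2;0.018 -0.080 0 0 0 5;0.030 -0.136 0 0 0 9;0.042 -0.190 -0.020 0 0 9;0.052 -0.235 -0.050 0 0 9;0.0575 -0.258 -0.090 0 0 9;0.0575 -0.258 -0.115 0 0 9;0.0575 -0.258 -0.120 0 0 9"
  hand: 0

```text
t: 21.85
ee_pos: [556.4, -17.3, 88.2]
orientation: [-1.207, 1.218, -1.214]
ft_force: [-0.3, -0.3, 0.6]
width: 87.7
```

```bash
python3 - <<'E'
from h import *
from workcell import ctrl
i=grab('scene','5');j=grab('top','5')
cv2.imwrite('pics/scene5z.png',np.hstack([cv2.resize(i['pixels'][150:270,200:340,::-1],None,fx=2.8,fy=2.8),cv2.resize(j['pixels'][150:270,210:350,::-1],None,fx=2.8,fy=2.8)]))
o=ctrl.get_obs();M=R.from_rotvec(o["orientation"]).as_matrix()
print(o['ee_pos'],np.degrees(np.arctan2(M[1,2],M[0,2])))
E
```

```text
[557.45684873 -16.79023492  89.65873874] -0.4476638077560002
```

View pics/scene5z.png

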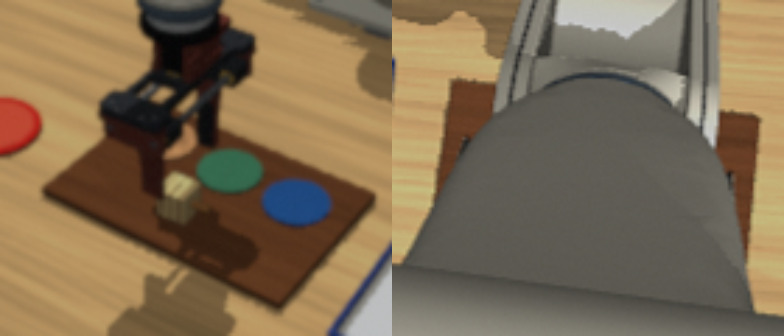

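```bash
python3 - <<'E'
from h import *
i=dict(np.load("scene5.npz"));Rm=R.from_rotvec(i["attitude"]).as_matrix();f=210/np.tan(np.radians(float(i["vertical_fov"]))/2)
for p in([602,-17,71],[602,-7,71],[602,-27,71],[557.5,-18,46],[513,-17,71]):
    c=(np.array(p)-i["xyz"])@Rm;u=i["cx"]+f*c[0]/-c[2];v=i["cy"]-f*c[1]/-c[2];print(p,(u-200)*2.8,(v-150)*2.8)
P=cloud(i);Z=P[...,2];X=P[...,0];Y=P[...,1]
q=P[(X>590)&(X<640)&(Y>-60)&(Y<40)&(Z>60)&(Z<85)];print(len(q),q.min(0),q.max(0),q.mean(0))
E
```

```text
[602, -17, 71] 154.54258382506958 189.11448094249926
[602, -7, 71] 163.0063533094626 192.6909606096585
[602, -27, 71] 146.1386370596315 185.56328017008906
[557.5, -18, 46] 178.45945960578874 183.69277573820796
[513, -17, 71] 202.63151325849958 142.2828913414849
42 [603.83252358 -28.97014996  67.71244449] [613.39854562  -5.67001701  84.21749904] [609.89244945 -15.26998995  76.72792863]
```

The projection matches: the open fingers straddle the dreidel, whose top is at (178,184). Descending.

servo_tool:
  moves: "0 0 -0.020 0 0 0;0 0 -0.040 0 0 0;0 0 -0.051 0 0 0;0 0 -0.0545 0 0 0;0 0 -0.0545 0 0 0;0 0 -0.0545 0 0 0"

```text
t: 22.7
ee_pos: [558.1, -17.0, 35.9]
orientation: [-1.205, 1.214, -1.216]
ft_force: [0.1, -0.4, -0.5]
width: 87.8
```

servo_tool:
  moves: "0 0 0 0 0 0;0 0 0 0 0 0;0 0 0 0 0 0;0 0 0 0 0 0;0 0 0 0 0 0;0 0 0 0 0 0;0 0 0 0 0 0;0 0 0 0 0 0"
  hand: 255

```text
t: 23.7
ee_pos: [557.6, -17.0, 35.1]
orientation: [-1.205, 1.215, -1.215]
ft_force: [0.0, -0.1, -0.5]
width: 33.8
```

servo_tool:
  moves: "0 0 0.015 0 0 0;0 0 0.040 0 0 0;-0.001 -0.015 0.050 0 0 0;-0.004 -0.060 0.050 0 0 0;-0.008 -0.115 0.050 0 0 0;-0.012 -0.170 0.050 0 0 0;-0.015 -0.220 0.050 0 0 0;-0.018 -0.255 0.050 0 0 0"

```text
t: 24.7
ee_pos: [538.8, -275.2, 85.6]
orientation: [-1.204, 1.216, -1.217]
ft_force: [-0.8, 0.3, -1.2]
width: 33.7
```

servo_tool:
  moves: "0 -0.011 0 0 0 0;0 -0.011 -0.010 0 0 0;0 -0.011 -0.030 0 0 0;0 -0.011 -0.046 0 0 0;0 -0.011 -0.053 0 0 0;0 -0.011 -0.0555 0 0 0;0 -0.011 -0.0555 0 0 0"

```text
t: 25.58
ee_pos: [539.8, -282.7, 29.7]
orientation: [-1.206, 1.215, -1.215]
ft_force: [0.2, 0.6, -0.3]
width: 34.0
```

```bash
python3 - <<'E'
from h import *
from workcell import ctrl
i=grab('scene','6')
cv2.imwrite('pics/scene6z.png',cv2.resize(i['pixels'][130:250,130:330,::-1],None,fx=3.5,fy=3.5))
P=cloud(i);X,Y,Z=P[...,0],P[...,1],P[...,2]
H=cv2.cvtColor(i["pixels"],cv2.COLOR_RGB2HSV)
print(ctrl.get_obs()['ee_pos'],ctrl.get_obs()['ft_force'])
q=P[(X>500)&(X<600)&(Y>-350)&(Y<-220)&(Z>28)&(Z<42)];print(len(q),q.min(0),q.max(0))
E
```

```text
[ 539.95623022 -282.89537199   29.83268626] [ 0.42217818 -0.6058184  -0.69087856]
93 [ 514.39757973 -299.33704532   28.75475128] [ 572.10927483 -264.9100633    41.92184217]
```

View pics/scene6z.png

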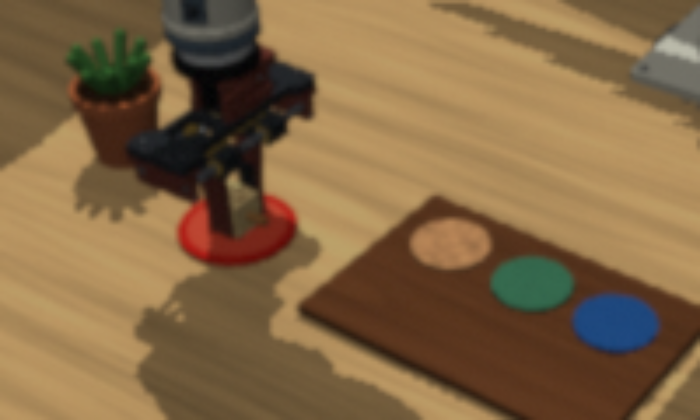

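The dreidel is held over the middle of the red saucer, at (240,215) in the zoom, spanning y -299 to -265. I'll lower a touch and release.

servo_tool:
  moves: "0 0 -0.0008 0 0 0;0 0 -0.001 0 0 0;0 0 -0.001 0 0 0"

```text
t: 26.0
ee_pos: [540.0, -283.1, 29.2]
orientation: [-1.205, 1.214, -1.216]
ft_force: [-0.5, 1.1, 5.1]
width: 34.0
```

servo_tool:
  moves: "0 0 0 0 0 0;0 0 0 0 0 0;0 0 0 0 0 0;0 0 0 0 0 0;0 0 0.015 0 0 0;0 0 0.060 0 0 0;0 0 0.110 0 0 0;0 0 0.160 0 0 0"
  hand: 60

```text
t: 27.0
ee_pos: [539.5, -282.9, 191.2]
orientation: [-1.205, 1.215, -1.216]
ft_force: [1.2, 0.2, 0.3]
width: 67.1
```

servo_tool:
  moves: "-0.004 0.058 0 0 0 -3;-0.008 0.116 0 0 0 -6;-0.012 0.174 0 0 0 -9;-0.016 0.232 0 0 0 -9;-0.020 0.290 0 0 0 -9;-0.024 0.348 0 0 0 -9;-0.028 0.406 0 0 0 -9;-0.032 0.450 0 0 0 -9"

```text
t: 28.0
ee_pos: [507.4, 169.4, 189.9]
orientation: [-1.126, 1.328, -1.329]
ft_force: [0.8, -0.5, 0.1]
width: 67.2
```

```bash
python3 - <<'E'
from h import *
from workcell import ctrl
i=grab('scene','7');j=grab('top','7')
o=ctrl.get_obs();print(o['ee_pos'],o['t'],o['width'])
for n,i in(('s',i),('t',j)):
    P=cloud(i);X,Y,Z=P[...,0],P[...,1],P[...,2]
    H=cv2.cvtColor(i["pixels"],cv2.COLOR_RGB2HSV)
    q=P[(X>480)&(X<600)&(Y>-350)&(Y<-220)&(Z>34)&(Z<55)];print(n,len(q),q.mean(0) if len(q) else 0)
    red=((H[...,0]<8)|(H[...,0]>172))&(H[...,1]>150)&(H[...,2]>70)&(Z<20)&(Y<-200)&(Y>-360)&(X>450)&(X<620)
    q=P[red];print(cv2.minEnclosingCircle(q[:,:2].astype(np.float32)))
    for nm,y0,y1,x0,x1 in(("carton",265,335,555,625),("jar",265,335,375,445),("candle",220,262,480,525)):
        q=P[(X>x0)&(X<x1)&(Y>y0)&(Y<y1)&(Z>101)&(Z<125)]
        if len(q): print(nm,len(q),q.mean(0),(q.max(0)+q.min(0))/2)
cv2.imwrite('pics/7z.png',np.hstack([cv2.resize(dict(np.load("scene7.npz"))['pixels'][130:310,160:460,::-1],None,fx=1.33,fy=1.33),cv2.resize(j['pixels'][130:310,60:460,::-1],(400,240))]))
E
```

```text
[507.3824508  170.57090543 189.81206121] 28.1 67.13245826236846
s 76 [ 544.19232607 -284.50024972   37.27549729]
((540.7630615234375, -280.1514587402344), 57.98643112182617)
carton 314 [595.14164055 300.95156643 108.30648419] [591.44264462 300.54500913 106.63263635]
jar 222 [416.89578959 299.35752932 108.15418907] [412.43920484 298.75880733 106.8423299 ]
candle 53 [503.51975269 237.62326283 105.96511117] [503.05837439 236.80804677 106.28098283]
t 193 [ 539.25892448 -284.10324072   40.13488464]
((540.0694580078125, -283.942138671875), 56.11635208129883)Traceback (most recent call last):
  File "<stdin>", line 14, in <module>
    return _nx.concatenate(arrs, 1, dtype=dtype, casting=casting)
           ~~~~~~~~~~~~~~~^^^^^^^^^^^^^^^^^^^^^^^^^^^^^^^^^^^^^^^
ValueError: all the input array dimensions except for the concatenation axis must match exactly, but along dimension 0, the array at index 0 has size 239 and the array at index 1 has size 240
```

Both cameras agree: the dreidel centre is at about (539.3,-284.1) against the saucer at (540,-283.9), so it is within 2 mm. All three things still stand on the tray at their placed positions. The picture montage failed, but the numbers came through. Candlestick goes back first.

servo_tool:
  moves: "-0.004 0.040 0 0 0 0;-0.0075 0.068 0 0 0 0;-0.0075 0.074 0 0 0 0;-0.0075 0.074 0 0 0 0;-0.0075 0.074 -0.030 0 0 0;-0.0075 0.074 -0.070 0 0 0;-0.0075 0.074 -0.105 0 0 0;-0.0075 0.074 -0.1175 0 0 0"

```text
t: 29.1
ee_pos: [499.3, 239.2, 69.5]
orientation: [-1.129, 1.332, -1.331]
ft_force: [-0.4, -0.3, 1.3]
width: 67.7
```

servo_tool:
  moves: "0 0 0 0 0 0;0 0 0 0 0 0;0 0 0 0 0 0"

```text
t: 29.48
ee_pos: [500.9, 241.3, 72.5]
orientation: [-1.124, 1.329, -1.33]
ft_force: [0.7, -1.3, -0.2]
width: 67.1
```

servo_tool:
  moves: "0 0 0 0 0 0;0 0 0 0 0 0;0 0 0 0 0 0;0 0 0 0 0 0;0 0 0 0 0 0;0 0 0 0 0 0;0 0 0 0 0 0"
  hand: 255

```text
t: 30.35
ee_pos: [500.1, 241.0, 71.1]
orientation: [-1.126, 1.33, -1.33]
ft_force: [0.3, 1.7, -1.5]
width: 23.6
```

servo_tool:
  moves: "0 0 0.015 0 0 0;0 0 0.040 0 0 0;-0.001 -0.010 0.070 0 0 0;-0.004 -0.045 0.090 0 0 0;-0.009 -0.095 0.090 0 0 0;-0.014 -0.147 0.090 0 0 0;-0.020 -0.199 0.090 0 0 0;-0.025 -0.250 0.090 0 0 0"

```text
t: 31.35
ee_pos: [474.6, -10.5, 162.0]
orientation: [-1.126, 1.329, -1.33]
ft_force: [1.8, -1.1, -2.9]
width: 23.6
```

servo_tool:
  moves: "-0.004 -0.045 0 0 0 0;-0.007 -0.075 0 0 0 0;-0.008 -0.085 -0.005 0 0 0;-0.008 -0.085 -0.030 0 0 0;-0.008 -0.085 -0.055 0 0 0;-0.008 -0.085 -0.071 0 0 0;-0.008 -0.085 -0.0775 0 0 0;-0.008 -0.085 -0.0775 0 0 0"

```text
t: 32.35
ee_pos: [467.1, -93.7, 83.6]
orientation: [-1.127, 1.33, -1.329]
ft_force: [-0.1, -0.2, -2.4]
width: 23.6
```

servo_tool:
  moves: "0 0 -0.001 0 0 0;0 0 -0.0015 0 0 0;0 0 -0.002 0 0 0;0 0 -0.002 0 0 0"

```text
t: 32.85
ee_pos: [467.4, -94.1, 82.1]
orientation: [-1.126, 1.329, -1.33]
ft_force: [-0.4, 1.0, 1.3]
width: 23.8
```

servo_tool:
  moves: "0 0 0 0 0 0;0 0 0 0 0 0;0 0 0 0 0 0;0 0 0 0 0 0;0 0 0.015 0 0 0;0 0 0.055 0 0 0;0 0 0.090 0 0 0;0 0 0.110 0 0 0"
  hand: 60

```text
t: 33.85
ee_pos: [467.8, -94.1, 194.5]
orientation: [-1.125, 1.327, -1.332]
ft_force: [0.3, -0.3, -0.4]
width: 67.2
```

servo_tool:
  moves: "-0.004 0.030 0 0 0 0;-0.012 0.088 0 0 0 0;-0.020 0.146 0 0 0 0;-0.029 0.204 0 0 0 0;-0.037 0.262 0 0 0 0;-0.046 0.320 0 0 0 0;-0.053 0.370 0 0 0 0;-0.057 0.394 0 0 0 0"
  hand: 0

```text
t: 34.85
ee_pos: [409.6, 302.6, 192.8]
orientation: [-1.126, 1.328, -1.328]
ft_force: [0.0, -0.1, -0.7]
width: 88.0
```

```bash
python3 - <<'E'
from h import *
from workcell import ctrl
i=grab('scene','8')
cv2.imwrite('pics/scene8z.png',cv2.resize(i['pixels'][130:310,180:460,::-1],None,fx=2.8,fy=2.8))
o=ctrl.get_obs();print(o['ee_pos'],o['width'])
a=cloud(i);b=cloud(dict(np.load("scene0.npz")))
for n,P in(('now',a),('start',b)):
    X,Y,Z=P[...,0],P[...,1],P[...,2]
    q=P[(X>440)&(X<495)&(Y>-125)&(Y<-65)&(Z>50)&(Z<125)];print(n,len(q),q.mean(0),q.max(0))
E
```

```text
[409.73492859 304.0960362  192.90160634] 87.74167128994547
now 170 [474.99509293 -93.79773104  88.67770111] [483.65100361 -84.71007773 123.51786302]
start 173 [474.62166442 -93.96864348  89.17637023] [483.32560821 -84.37429684 120.4943055 ]
```

View pics/scene8z.png

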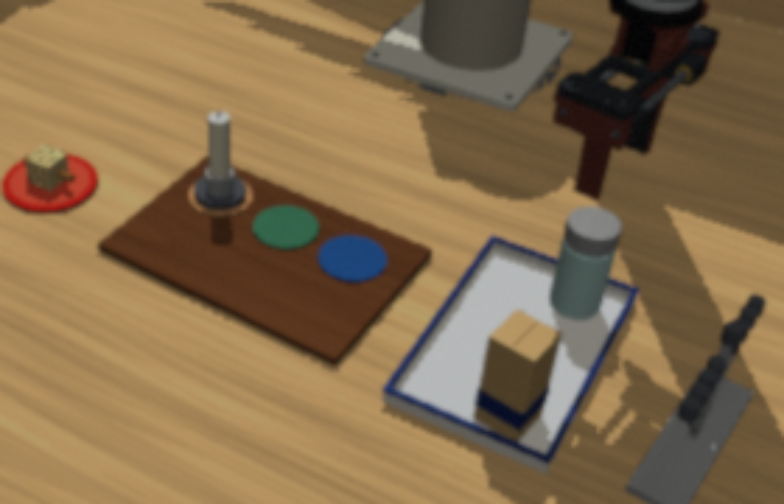

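The candlestick is back on cork at (220,160 in the zoom), matching the start within 1 mm. The dreidel is on the saucer. Now the jar.

servo_tool:
  moves: "0 0 0 0 0 0;0 0 0 0 0 0;0 0 -0.030 0 0 0;0 0 -0.070 0 0 0;0 0 -0.105 0 0 0;0 0 -0.119 0 0 0;0 0 -0.1215 0 0 0;0 0 -0.1215 0 0 0"

```text
t: 35.9
ee_pos: [410.8, 300.2, 71.1]
orientation: [-1.125, 1.33, -1.33]
ft_force: [0.2, 0.0, 0.1]
width: 88.4
```

servo_tool:
  moves: "0 0 0 0 0 0;0 0 0 0 0 0"

```text
t: 36.15
ee_pos: [410.5, 300.4, 71.0]
orientation: [-1.125, 1.329, -1.33]
ft_force: [0.5, -1.0, 0.8]
width: 87.3
```

servo_tool:
  moves: "0 0 0 0 0 0;0 0 0 0 0 0;0 0 0 0 0 0;0 0 0 0 0 0;0 0 0 0 0 0;0 0 0 0 0 0;0 0 0 0 0 0"
  hand: 255

```text
t: 37.02
ee_pos: [410.1, 300.0, 70.1]
orientation: [-1.127, 1.33, -1.33]
ft_force: [0.5, -0.4, -1.3]
width: 52.0
```

servo_tool:
  moves: "0 0 0.015 0 0 0;0 0 0.040 0 0 0;0.002 -0.010 0.065 0 0 0;0.010 -0.045 0.080 0 0 0;0.020 -0.095 0.080 0 0 0;0.032 -0.147 0.080 0 0 0;0.043 -0.199 0.080 0 0 0;0.053 -0.247 0.080 0 0 0"

```text
t: 38.02
ee_pos: [463.3, 51.3, 151.2]
orientation: [-1.126, 1.329, -1.33]
ft_force: [0.4, 0.2, -1.8]
width: 51.4
```

servo_tool:
  moves: "0.009 -0.042 0 0 0 0;0.012 -0.057 0 0 0 0;0.012 -0.058 -0.010 0 0 0;0.012 -0.058 -0.030 0 0 0;0.012 -0.058 -0.052 0 0 0;0.012 -0.058 -0.064 0 0 0;0.012 -0.058 -0.0675 0 0 0;0.012 -0.058 -0.0675 0 0 0"

```text
t: 39.02
ee_pos: [475.2, -4.6, 82.7]
orientation: [-1.127, 1.33, -1.329]
ft_force: [-0.1, 0.2, -1.3]
width: 51.9
```

servo_tool:
  moves: "0 0 -0.001 0 0 0;0 0 -0.0015 0 0 0;0 0 -0.002 0 0 0;0 0 -0.002 0 0 0"

```text
t: 39.52
ee_pos: [475.4, -5.0, 81.1]
orientation: [-1.126, 1.329, -1.33]
ft_force: [-1.7, -0.5, 4.4]
width: 51.7
```

servo_tool:
  moves: "0 0 0 0 0 0;0 0 0 0 0 0;0 0 0 0 0 0;0 0 0 0 0 0;0 0 0.015 0 0 0;0 0 0.055 0 0 0;0 0 0.090 0 0 0;0 0 0.110 0 0 0"
  hand: 30

```text
t: 40.52
ee_pos: [475.8, -5.0, 193.5]
orientation: [-1.124, 1.327, -1.331]
ft_force: [-0.7, 0.2, -0.4]
width: 77.5
```

servo_tool:
  moves: "0.012 0.030 0 0 0 0;0.034 0.088 0 0 0 0;0.056 0.146 0 0 0 0;0.076 0.204 0 0 0 0;0.096 0.256 0 0 0 0;0.110 0.294 0 0 0 0;0.1145 0.306 0 0 0 0;0.1145 0.306 0 0 0 0"
  hand: 0

```text
t: 41.52
ee_pos: [589.3, 301.0, 190.9]
orientation: [-1.127, 1.329, -1.329]
ft_force: [0.5, 0.4, -0.5]
width: 87.6
```

servo_tool:
  moves: "0 0 0 0 0 0;0 0 0 0 0 0;0 0 -0.030 0 0 0;0 0 -0.070 0 0 0;0 0 -0.105 0 0 0;0 0 -0.118 0 0 0;0 0 -0.1205 0 0 0;0 0 -0.1205 0 0 0"

```text
t: 42.52
ee_pos: [590.4, 301.2, 71.4]
orientation: [-1.125, 1.329, -1.33]
ft_force: [-0.4, -0.5, 0.2]
width: 87.9
```

servo_tool:
  moves: "0 0 0 0 0 0;0 0 0 0 0 0"

```text
t: 42.78
ee_pos: [590.1, 301.3, 71.2]
orientation: [-1.125, 1.329, -1.33]
ft_force: [-0.1, -0.4, -0.7]
width: 87.9
```

servo_tool:
  moves: "0 0 0 0 0 0;0 0 0 0 0 0;0 0 0 0 0 0;0 0 0 0 0 0;0 0 0 0 0 0;0 0 0 0 0 0;0 0 0 0 0 0"
  hand: 255

```text
t: 43.65
ee_pos: [589.6, 301.0, 70.1]
orientation: [-1.127, 1.33, -1.33]
ft_force: [0.2, 0.3, -0.6]
width: 45.9
```

servo_tool:
  moves: "0 0 0.015 0 0 0;0 0 0.040 0 0 0;-0.004 -0.008 0.065 0 0 0;-0.020 -0.040 0.080 0 0 0;-0.040 -0.082 0.080 0 0 0;-0.062 -0.126 0.080 0 0 0;-0.082 -0.168 0.080 0 0 0;-0.098 -0.202 0.080 0 0 0"

```text
t: 44.65
ee_pos: [490.9, 97.7, 151.2]
orientation: [-1.126, 1.329, -1.33]
ft_force: [0.2, 0.2, -1.0]
width: 45.7
```

servo_tool:
  moves: "-0.008 -0.016 0 0 0 0;-0.010 -0.020 0 0 0 0;-0.010 -0.020 -0.010 0 0 0;-0.010 -0.020 -0.030 0 0 0;-0.010 -0.020 -0.052 0 0 0;-0.010 -0.020 -0.064 0 0 0;-0.010 -0.020 -0.0675 0 0 0;-0.010 -0.020 -0.0675 0 0 0"

```text
t: 45.65
ee_pos: [481.8, 79.3, 82.7]
orientation: [-1.127, 1.33, -1.33]
ft_force: [-0.4, -0.5, -0.8]
width: 46.1
```

servo_tool:
  moves: "0 0 -0.001 0 0 0;0 0 -0.0015 0 0 0;0 0 -0.002 0 0 0;0 0 -0.002 0 0 0"

```text
t: 46.15
ee_pos: [481.9, 79.0, 81.1]
orientation: [-1.126, 1.329, -1.33]
ft_force: [-0.2, -0.5, 3.8]
width: 46.0
```

Contact. I'll release, rise and move away.

servo_tool:
  moves: "0 0 0 0 0 0;0 0 0 0 0 0;0 0 0 0 0 0;0 0 0 0 0 0;0 0 0.015 0 0 0;0 0 0.055 0 0 0;0 0 0.100 0 0 0;0 0 0.150 0 0 0"
  hand: 30

```text
t: 47.15
ee_pos: [481.2, 79.0, 232.8]
orientation: [-1.127, 1.33, -1.33]
ft_force: [-0.1, 0.2, -0.4]
width: 77.5
```

servo_tool:
  moves: "0 0.040 0.02 0 0 0;-0.010 0.095 0.04 0 0 0;-0.025 0.150 0.05 0 0 0;-0.040 0.205 0.05 0 0 0;-0.055 0.260 0.05 0 0 0;-0.070 0.310 0.05 0 0 0;-0.080 0.340 0.05 0 0 0;-0.080 0.340 0.05 0 0 0"

```text
t: 48.15
ee_pos: [400.6, 420.6, 281.5]
orientation: [-1.127, 1.328, -1.327]
ft_force: [-0.6, 0.2, 0.8]
width: 77.4
```

servo_tool:
  moves: "0 0 0 0 0 0;0 0 0 0 0 0;0 0 0 0 0 0;0 0 0 0 0 0"

```text
t: 48.65
ee_pos: [401.9, 418.5, 280.8]
orientation: [-1.126, 1.33, -1.33]
ft_force: [-0.0, -0.5, -0.1]
width: 77.4
```

```bash
python3 - <<'E'
from h import *
from workcell import ctrl
np.set_printoptions(precision=1,suppress=True)
i=grab('scene','9');j=grab('top','9')
o=ctrl.get_obs();print(o['ee_pos'],o['t'],o['width'],o['ft_force'])
cv2.imwrite('pics/9z.png',np.hstack([cv2.resize(i['pixels'][130:310,130:430,::-1],(400,240)),cv2.resize(j['pixels'][130:310,60:360+150,::-1][:,:450],(400,240))]))
for n in("scene","top"):
  for t in "09":
    P=cloud(dict(np.load(f"{n}{t}.npz")));X,Y,Z=P[...,0],P[...,1],P[...,2]
    for k,lo,hi,zl in(("carton",40,125,105),("jar",-45,40,105),("candle",-130,-60,100)):
        q=P[(X>420)&(X<530)&(Y>lo)&(Y<hi)&(Z>zl)&(Z<135)];print(n,t,k,len(q),q.mean(0),(q.max(0)+q.min(0))/2)
    q=P[(X>480)&(X<600)&(Y>-350)&(Y<-220)&(Z>34)&(Z<55)];
    if len(q):print(n,t,"dre",q.mean(0))
    q=P[(X>400)&(X<650)&(Y>400)&(Y<520)&(Z>60)&(Z<150)];print("men",q.mean(0))
E
```

```text
[401.8 418.7 280.7] 48.75 77.71098879974375 [-0.5  0.2 -0.1]
scene 0 carton 252 [489.   81.  116.9] [484.2  78.1 114.2]
scene 0 jar 210 [482.   -4.4 117.2] [477.2  -6.9 113.8]
scene 0 candle 66 [472.6 -94.7 112.2] [469.8 -96.5 110.4]
men [539.1 450.9 117. ]
scene 9 carton 256 [489.4  81.1 117. ] [484.9  78.7 114.3]
scene 9 jar 213 [483.2  -2.7 117. ] [477.8  -5.4 114.3]
scene 9 candle 65 [473.5 -94.7 112.7] [470.4 -96.3 112.2]
scene 9 dre [ 544.  -284.2   37.2]
men [538.7 451.  116.8]
top 0 carton 388 [479.5  79.8 122.1] [480.   80.2 116.7]
top 0 jar 378 [472.8  -5.6 122.2] [473.5  -5.4 117.9]
top 0 candle 85 [464.8 -95.1 119.2] [466.  -95.  113.3]
men [525.6 451.3 107.3]
top 9 carton 386 [480.6  79.6 122.2] [481.6  80.2 117.2]
top 9 jar 374 [474.2  -4.3 122.2] [475.5  -4.2 116.5]
top 9 candle 88 [465.6 -95.1 119.6] [466.1 -94.9 113.9]
top 9 dre [ 539.4 -283.1   40.3]
men [525.5 451.3 107.2]
```

View pics/9z.png

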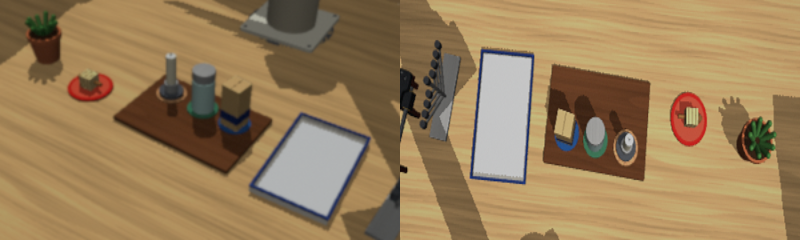

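Both views show the three things upright on their first coasters, within 2 mm of the start, with the tray empty. The dreidel is on the middle of the saucer, the menorah is unmoved and the gripper is clear. Handing in.

```bash
python3 -c "
from workcell import ctrl
print(ctrl.close_job())"
```

```text
the job is handed in; nothing more can be done
None
```

The job is done and handed in at about 49 s of the 144 s allowed. I moved the carton, jar and candlestick to the tray and laid the dreidel on the saucer. I then put the candlestick back on cork, the jar on green and the carton on blue.

**Last checks, both cameras:**
- **Upright things:** all three stand upright, about 2 mm or less from where they started.
- **Dreidel:** its centre is about 1 mm from the saucer's centre by the top camera. The scene camera reads it about 4 mm off in x, and that camera read 3 to 5 mm further out in x than the top camera on the row of things too.
- **Menorah:** unmoved, within 0.5 mm.
- **Robot:** the gripper is open, away from everything, with no force on it.

**What didn't work:** one picture montage failed to save halfway through, so I went by the measured positions for that check instead. No measurement check failed.

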